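# Roll a post stub into the V-trough measuring board and close the footboard on it

## Robot

A 7-joint arm with a two-finger parallel gripper is mounted at the origin on the work surface. World frame = base frame: x ahead of the robot, y to its left, z up, the work surface at z = 0. Lengths are in m, angles in rad, forces in N, time in s.
With the tool pointing down it reaches from about 0.4 to 0.85 m from the base axis. Payload 10.4 kg.
Tool frame: the origin (TCP) lies at the very end of the fingers, on their centre line; the grasp point (between the pads) lies 19 mm behind it (manip.tcp_to_grasp is the z of the grasp point in the tool frame, in m); z points along the fingers, x is the direction in which the jaws open and shut, and the axes are right-handed (so a half turn about z gives the same grasp; the last joint's range is limited). The gripper opens to 85 mm and grips with 20 to 120 N. Pads are 22 mm wide; open, the fingers measure 114 mm over their backs; the gripper's body (76 mm by 85 mm) begins 54 mm behind the grasp point. The pads swing forward as they close: fully open they stand 13 mm farther back than shut.
Start: joints at [-1.275, 0.332, -0.065, 1.46, 0.022, 1.35, -0.088], TCP at [0.196, 0.594, 0.197] pointing down, gripper open.
Joint ranges: [-2.6, 2.6], [-0.5, 2.12], [-1.47, 1.34], [0.16, 2.42], [-1.27, 4.41], [0.06, 2.06], [-2.6, 2.6]. Speed limits (rad/s): [2.22, 2.22, 2.79, 2.79, 3.14, 3.14, 3.14].

## Interface

Orientations are given as a unit quaternion [x, y, z, w].
In Python, from workcell import manip gives the robot as it stands.
- The arm moves only by the tool servo_tool, never from a script. Its argument "moves" is a list of rows, each an object with "travel": the shift along the tool's x, y, z in mm, a list of three; "dr": the turn, a rotation vector about the tool's x, y, z in degrees, a list of three. A call has 1 to 12 rows; each row shifts and turns the commanded pose from where the row before left it, along the tool's axes as they then stand; what a row does not reach is not made up. A row lasts 1/8 s, in which the tool goes at most 62.5 mm and 10.7 degrees, less where a joint would pass 70% of its speed; a pose out of reach is approached as far as the arm can. A call is refused whole if a number of a shift passes 62.5 or a number of a turn 10.7, either way. A call with a gripper value outside its range is refused whole. "claw" is the closure, from 0 (fully open) to 1 (shut), set as the call begins (left out, the last holds). The fingers move at their own pace and stop on an object; "squeeze" is the grip in N (left out, the last holds). Time passes only in rows, so rows that do not move let the fingers close. It gives the time, the measured TCP pose, the force and the opening at its end, in the units of the state.
- manip.get_obs(): the state, without advancing time (a new reading comes with each control period).
- manip.camera(name): name is "scene" or "top" or "wrist"; returns the picture (420x560x3 uint8, blue, green, red); there is no depth.
- manip.calibration(name): a dict with "intrinsics" (3x3 intrinsics, pixels), "view" (4x4, takes a point from world to camera coordinates). Camera axes: x right, y down, z forward; pixel columns grow to the right and rows downward; lengths in m; the calibration is good to about 2 mm. The wrist camera is an equidistant fisheye: a pixel r from the principal point sees the ray r / f radians off the axis. A picture is of the moment at which its call begins: read the wrist's pose just before it. calibration takes no time and is no camera call; for the wrist camera it gives the pose at the moment of the call.
- manip.hand_in(): hands the job in, once; it reports no verdict.
The state is a dict: "clock": time; "joint_pos": joint angles; "joint_velocities": joint speeds; "tau": joint torques, N m; "position": TCP position; "ee_rot": TCP orientation; "ft_force": force on the tool from outside, world axes, zero at the start; "torque": the same for the moment, N m; "grip_width": opening from 0.0 (shut) to 1.0 (fully open).
Only numpy, scipy, OpenCV 4.12 (cv2) and the standard library are available. Lean on these libraries where they do the work, as an engineer would, in place of code of your own. Each camera call takes 0.05 s, during which the arm holds its last target. There are 200 camera calls.

## Task

Measure the old post stub: roll it along the table with your fingertips, up the bevelled front of the measuring board and into its V-shaped trough, without lifting it off the table or the board. Then push the sliding footboard against the stub until the stub sits snugly between footboard and headboard, lying fully in the trough, with no gap at either end. Leave the other finds and the brush where they lie.

Things in the scene. Friction and masses are not known exactly. Their poses are not given: they have to be found in the camera images.
- stub: round stub of an old wooden post, worn smooth (friction 0.35 to 0.55), 56 mm in diameter, 140 mm long, 0.25 to 0.45 kg, lying on the table on the robot's side of the board, within about 15 degrees of parallel to its trough. Origin at its centre (28 mm above the table at the start); y axis along its length, x and z turn as it rolls. Let go, it soon stops on the level but rolls back down the bevel.
- board: wooden measuring board screwed to the table. Origin at table level on the trough's axis; z up, y along the trough towards the headboard (to the robot's left, give or take 15 degrees), x across it, away from the robot. It reaches from x = -85 to +75 mm and y = -165 to +140 mm. Beyond the trough (x above 19 mm) it is a level land 14 mm high with a rule let in.
- head_face (a point): middle of the inner face of the fixed headboard, at y = +120 mm on the board, over the trough's axis, 35 mm above the table. The headboard is an upright 94 mm wide (x = -23 to +71 mm on the board), 20 mm thick, its top 60 mm above the table.
- footboard (a joint): how far (m) the sliding footboard has been pushed along the trough towards the headboard: at 0 its inner face is 240 mm from the headboard, at 0.1 it is 140 mm away. It slides with about 1.5 N of friction and stays where it is left; at the start it stands at 0 to 0.03.
- foot_back (a point): middle of the footboard's back, the face that looks away from the headboard and is pushed: over the trough's axis, 35 mm above the table. The footboard is an upright 94 mm wide (x = -23 to +71 mm on the board), 16 mm thick, from 15 to 60 mm above the table; behind it, only at x = 47 to 69 mm, a shoe 28 mm high (above the table) reaches back 28 mm further.
- gourd: bystander: brown gourd bowl, 100 mm across and 45 mm high, behind the board; origin under its middle
- stone: bystander: grey hammerstone, 76 mm across and 44 mm high, behind the board; origin under its middle
- cob: bystander: dried maize cob 125 mm long, 30 mm thick, lying on the headboard side in front of the board; origin under its middle, x along its length
- brush: bystander: hand brush 170 mm long, lying on the footboard side in front of the board; x along its length
- bevel_edge (a point): front edge of the board's bevel, at table level, at x = -85 mm, y = 0 on the board. The bevel rises from here to 14 mm above the table at x = -25 mm; a level lip 14 mm high follows to x = -19 mm, where the trough begins.
- seat (a point): where the stub's centre is to end up: at x = 0, y = +50 mm on the board, 35 mm above the table; axes as the board's. The trough is a V of 120 degrees, 38 mm wide and 11 mm deep, x = -19 to +19 mm on the board, its bottom 3 mm above the table.
Mind the look-alikes: they are no part of the job. Of the things that look like the stub, take the one that is farthest to the robot's right at the start.

How it is judged:
By the outcome, as a careful person would: the job done as asked, in the order asked, and still so for the second after the job is handed in, with the robot touching nothing.
It also fails if it takes over 54 s, if anything falls off the work surface, if the arm or the gripper's body presses on something with over 40 N, if the wrist force passes 120 N, or if a joint passes its speed limit or range.

## Working session

There is one attempt and no reset: what is moved stays moved. The work goes in short steps, Python scripts to look and compute and a tool call to move; the robot and the scene stay as the last step left them, time stands still between calls to the robot, and variables do not carry over. Pictures are saved under pics/ and viewed, on a budget of 10 in all, crops included, one or two more only if the job needs it, and the job is handed in when it is done.

Besides the shell and the picture viewer there is one more tool, called after "Emit:" as name([rows], argument=value, ...), one row to a line, values as JSON. servo_tool: Moves the arm, as the interface text tells. Its arguments: {"type":"object","properties":{"moves":{"type":"array","items":{"type":"object","properties":{"travel":{"type":"array","items":{"type":"number"}},"dr":{"type":"array","items":{"type":"number"}}}}},"claw":{"type":"number"},"squeeze":{"type":"number"}},"required":["moves"]}

```bash
mkdir -p pics; ls; cat > h.py <<'E'
import numpy as np, cv2
from workcell import manip
def ray(name,uv,cal=None):
    c=cal or manip.calibration(name); K=np.array(c["intrinsics"]); V=np.array(c["view"])
    p=np.linalg.inv(K)@np.array([uv[0],uv[1],1.])
    if name=="wrist":
        r=np.hypot(p[0],p[1]); d=np.array([p[0]/r*np.sin(r),p[1]/r*np.sin(r),np.cos(r)]) if r>1e-9 else np.array([0,0,1.])
    else: d=p
    R=V[:3,:3]; return -R.T@V[:3,3], R.T@d/np.linalg.norm(d)
def onz(name,uv,z,cal=None):
    o,d=ray(name,uv,cal); return o+d*(z-o[2])/d[2]
def proj(name,P):
    c=manip.calibration(name); K=np.array(c["intrinsics"]); V=np.array(c["view"])
    q=V[:3,:3]@np.array(P)+V[:3,3]; q=K@q; return q[:2]/q[2]
E
python3 - <<'E'
from h import *
a=manip.camera("top");b=manip.camera("scene")
cv2.imwrite("pics/top.png",a);cv2.imwrite("pics/scene.png",b)
print({k:np.round(v,3).tolist() for k,v in manip.get_obs().items()})
for n in("top","scene"):
  c=manip.calibration(n);print(n,np.round(c["intrinsics"],1).tolist(),np.round(c["view"],3).tolist())
E
```

```text
pics
{'clock': 0.1, 'joint_pos': [-1.275, 0.333, -0.065, 1.461, 0.022, 1.35, -0.089], 'joint_velocities': [0.001, -0.001, 0.001, -0.001, 0.001, 0.001, -0.002], 'tau': [0.002, -62.674, 0.05, -39.243, 0.016, 0.007, -0.0], 'position': [0.196, 0.593, 0.197], 'ee_rot': [0.81, 0.586, -0.0, 0.0], 'ft_force': [-0.056, -0.406, -0.076], 'torque': [0.001, 0.024, 0.015], 'grip_width': 0.999}
top [[396.9, 0.0, 279.7], [0.0, 396.9, 209.2], [0.0, 0.0, 1.0]] [[0.018, -0.999, 0.032, -0.041], [-0.992, -0.022, -0.124, 0.588], [0.124, -0.029, -0.992, 0.698], [0.0, 0.0, 0.0, 1.0]]
scene [[448.4, 0.0, 288.1], [0.0, 448.4, 210.4], [0.0, 0.0, 1.0]] [[-0.839, 0.543, 0.006, 0.494], [0.334, 0.525, -0.783, -0.14], [-0.429, -0.655, -0.622, 1.198], [0.0, 0.0, 0.0, 1.0]]
```

View pics/top.png

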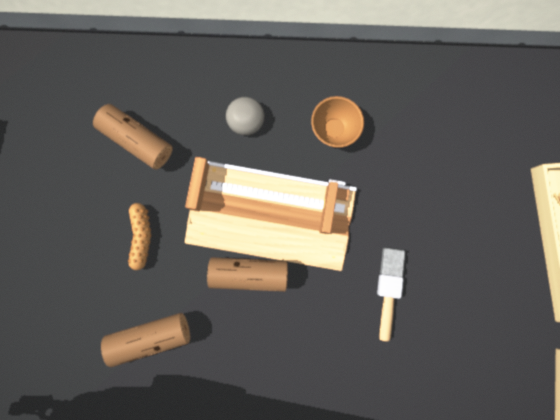

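View pics/scene.png

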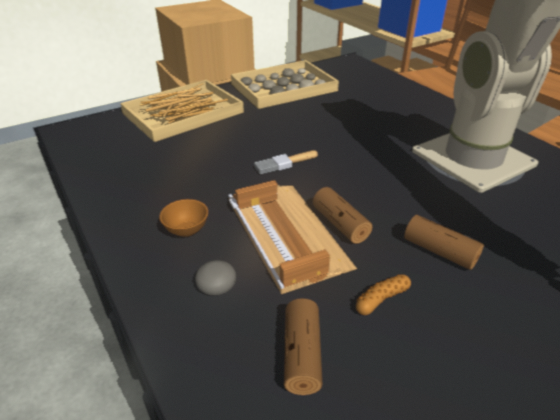

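Top view shows three logs at (132,136), (248,274) and (146,340). The one at (248,274) is farthest to the robot's right, in front of the bevel and nearly parallel to the trough, so it is the stub. I'll confirm that in one enlarged crop.

```bash
python3 - <<'E'
from h import *
a=cv2.imread("pics/top.png")
cv2.imwrite("pics/crop.png",cv2.resize(a[150:300,175:370],None,fx=4,fy=4,interpolation=cv2.INTER_CUBIC))
hsv=cv2.cvtColor(a,cv2.COLOR_BGR2HSV)
for p in [(248,280),(225,270),(270,245),(198,180),(270,207)]: print(p,hsv[p[1],p[0]])
m=((hsv[...,1]>60)&(hsv[...,2]>50)).astype(np.uint8)
n,l,s,c=cv2.connectedComponentsWithStats(m)
for i in range(1,n):
  if s[i,4]>300:
    cn=cv2.findContours((l==i).astype(np.uint8),0,2)[0][0]; r=cv2.minAreaRect(cn)
    print(s[i],np.round(cv2.boxPoints(r),1).tolist())
E
```

```text
(248, 280) [ 14 116 187]
(225, 270) [ 14 114 172]
(270, 245) [ 24  63 254]
(198, 180) [ 16 119 245]
(270, 207) [ 14 127 232]
[ 311   96   54   52 2232] [[311.0, 96.0], [364.0, 96.0], [364.0, 147.0], [311.0, 147.0]]
[  92  104   81   65 2492] [[87.69999694824219, 123.4000015258789], [105.0999984741211, 98.4000015258789], [175.89999389648438, 147.6999969482422], [158.5, 172.6999969482422]]
[ 184  156  172  136 9070] [[170.0, 279.5], [193.8000030517578, 155.0], [358.79998779296875, 186.5], [335.0, 311.1000061035156]]
[ 530  162   30  161 1919] [[530.0, 162.0], [559.0, 162.0], [559.0, 322.0], [530.0, 322.0]]
[ 127  203   25   68 1250] [[126.80000305175781, 269.8999938964844], [128.10000610351562, 202.8000030517578], [151.60000610351562, 203.1999969482422], [150.3000030517578, 270.29998779296875]]
[379 297  16  45 385] [[377.6000061035156, 340.3999938964844], [382.20001220703125, 296.79998779296875], [394.70001220703125, 298.1000061035156], [390.1000061035156, 341.70001220703125]]
[ 100  313   91   54 2876] [[96.0, 337.5], [183.8000030517578, 311.1000061035156], [193.1999969482422, 342.29998779296875], [105.4000015258789, 368.70001220703125]]
[554 348   6  72 363] [[554.0, 419.0], [554.0, 348.0], [559.0, 348.0], [559.0, 419.0]]
```

View pics/crop.png

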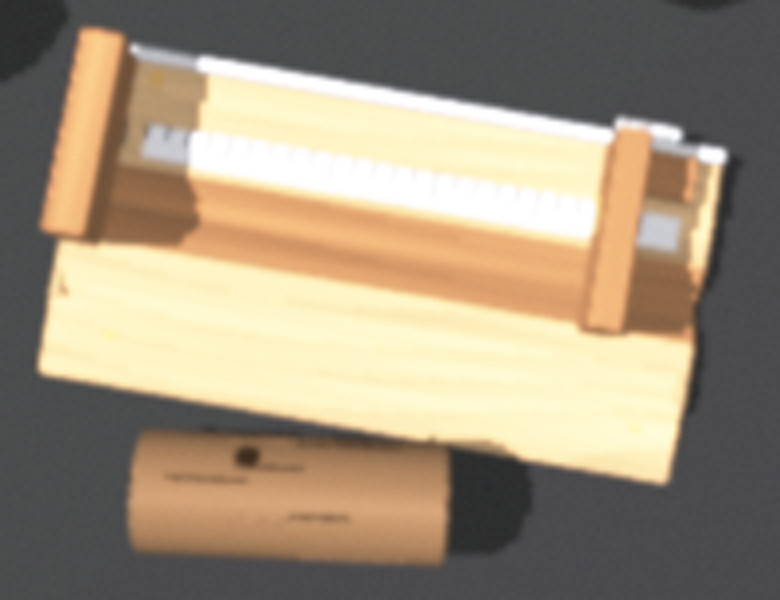

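Confirmed: the crop shows the stub with corners near crop (135,432)–(450,445)–(445,563)–(130,548), and board front corners at (38,375) and (667,485). The footboard top is at (620,128)–(583,328).

```bash
cat >> h.py <<'E'
cr=lambda u,v:(175+u/4-.375,150+v/4-.375)
E
python3 - <<'E'
from h import *
T=lambda u,v,z:onz("top",cr(u,v),z)
A=T(38,375,0);B=T(667,485,0)
print("cam",ray("top",(0,0))[0],"A",A,"B",B,"len",np.linalg.norm(A-B))
ey=(A-B)/np.linalg.norm(A-B);ex=np.array([ey[1],-ey[0],0])
O=(A-140*ey*1e-3+B+165*ey*1e-3)/2+.085*ex
print("O",O,"yaw deg",np.degrees(np.arctan2(ex[1],ex[0])))
def bd(P): d=P-O; return np.round([d@ex*1e3,d@ey*1e3],1)
print("head in top",bd(T(127,40,.06)),bd(T(97,242,.06)),"foot in top",bd(T(616,135,.06)),bd(T(583,327,.06)),"foot out",bd(T(650,132,.06)),bd(T(622,330,.06)))
print("lip back corner",bd(T(725,158,.014)))
# stub: silhouette side lines tangent: intersect bisector
c=[(135,431),(130,549),(445,563),(450,446)]
for q in c: print("stub z28",bd(T(*q,.028)),T(*q,.028))
# axis ends: bisect ray directions at each end
for p,q in((c[0],c[1]),(c[3],c[2])):
  o,d1=ray("top",cr(*p));_,d2=ray("top",cr(*q));d=d1+d2;P=o+d*(.028-o[2])/d[2]
  print("end",P,bd(P))
P=[]
np.savez("b.npz",O=O,ex=ex,ey=ey)
# cross-check by scene
for y,x in((140,-85),(-165,-85)): print(proj("scene",O+x*1e-3*ex+y*1e-3*ey))
E
```

```text
cam [ 0.49768309 -0.0077218   0.76678774] A [0.52379962 0.15123036 0.        ] B [ 0.47698476 -0.15105903  0.        ] len 0.30589296498593954
O [ 5.86303888e-01 -5.70269302e-04  0.00000000e+00] yaw deg -8.803330620183582
head in top [ 70.2 118.7] [-22.7 113.9] foot in top [  66.3 -107.3] [ -22.5 -106.3] foot out [  70.5 -122.3] [ -20.8 -123.7]
lip back corner [  74.5 -166.9]
stub z28 [-102.6   85.8] [0.49805992 0.09994502 0.028     ]
stub z28 [-155.3   77.8] [0.4447014  0.10006275 0.028     ]
stub z28 [-137.3  -64.8] [ 0.44068325 -0.04362169  0.028     ]
stub z28 [-84.6 -58.1] [ 0.49382388 -0.04507297  0.028     ]
end [0.47141446 0.10000381 0.028     ] [-128.9   81.8]
end [ 0.46729143 -0.04434836  0.028     ] [-110.9  -61.5]
[358.02377718 268.76874661]
[292.92787076 185.80057356]
```

Measurements agree with the given sizes: board front is 306 mm long against 305, the headboard face is at y≈117, and the footboard joint is about 0.013. The stub centre is about (0.469, 0.028), axis yaw 88.4° against the board's 81.2°. I'll go behind it with the jaws open along its axis.

Emit:
servo_tool([
  {"travel": [-39, 32.5, 0]},
  {"travel": [-39, 32.5, 0]},
  {"travel": [-39, 32.5, 0]},
  {"travel": [-39, 32.5, 0]},
  {"travel": [-39, 32.5, 0]},
  {"travel": [-39, 32.5, 0]},
  {"travel": [-39, 32.5, 0]},
  {"travel": [-39, 32.5, 0]},
  {"travel": [-39, 32.5, 0]},
  {"travel": [-39, 32.5, 0]},
  {"travel": [-39, 32.5, 0]},
  {"travel": [-39, 32.5, 0]},
], claw=0)

```text
$.moves[0]: bad value
```

Emit:
servo_tool([
  {"travel": [0, 0, 0], "dr": [0, 0, -8.3]},
  {"travel": [0, 0, 0], "dr": [0, 0, -8.3]},
  {"travel": [0, 0, 30]},
  {"travel": [0, 0, 30]},
  {"travel": [0, 0, 0]},
])

```text
$.moves[2]: bad value
```

```bash
cat >> h.py <<'E'
b=np.load("b.npz") if __import__("os").path.exists("b.npz") else None
def st():
    from scipy.spatial.transform import Rotation as R
    o=manip.get_obs();r=R.from_quat(o["ee_rot"]).as_matrix();d=np.array(o["position"])-b["O"]
    print("t",round(o["clock"],2),"pos",np.round(o["position"],4),"board",np.round([d@b["ex"]*1e3,d@b["ey"]*1e3,d[2]*1e3],1),"xyaw",round(np.degrees(np.arctan2(r[1,0],r[0,0])),1),"z",np.round(r[:,2],3),"q",np.round(o["joint_pos"],2),"F",np.round(o["ft_force"],1))
E
python3 -c "from h import *;st();cv2.imwrite('pics/w1.png',manip.camera('wrist'))"
```

```text
t 0.1 pos [0.1958 0.5932 0.1965] board [-476.8  527.   196.5] xyaw 71.7 z [-0.    -0.001 -1.   ] q [-1.27  0.33 -0.06  1.46  0.02  1.35 -0.09] F [-0.1 -0.4 -0.1]
```

View pics/w1.png

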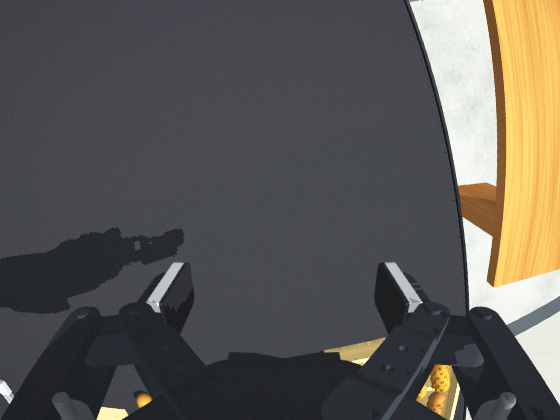

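The moves were refused because every row needs "dr". The wrist view still shows only the start pose, with the fingertips near (170,285) and (400,285).

Emit:
servo_tool([
  {"travel": [-39, 32.5, 0], "dr": [0, 0, 0]},
  {"travel": [-39, 32.5, 0], "dr": [0, 0, 0]},
  {"travel": [-39, 32.5, 0], "dr": [0, 0, 0]},
  {"travel": [-39, 32.5, 0], "dr": [0, 0, 0]},
  {"travel": [-39, 32.5, 0], "dr": [0, 0, 0]},
  {"travel": [-39, 32.5, 0], "dr": [0, 0, 0]},
  {"travel": [-39, 32.5, 0], "dr": [0, 0, 0]},
  {"travel": [-39, 32.5, 0], "dr": [0, 0, 0]},
  {"travel": [-39, 32.5, 0], "dr": [0, 0, 0]},
  {"travel": [-39, 32.5, 0], "dr": [0, 0, 0]},
  {"travel": [-39, 32.5, 0], "dr": [0, 0, 0]},
  {"travel": [-39, 32.5, 0], "dr": [0, 0, 0]},
], claw=0)

```text
clock: 1.65
position: [0.4198, 0.0252, 0.1972]
ee_rot: [0.81, 0.586, 0.0, -0.0]
ft_force: [1.2, 0.3, 0.7]
grip_width: 0.997
```

Emit:
servo_tool([
  {"travel": [0, 0, 0], "dr": [0, 0, -8.3]},
  {"travel": [0, 0, 0], "dr": [0, 0, -8.3]},
  {"travel": [0, 0, 30], "dr": [0, 0, 0]},
  {"travel": [0, 0, 30], "dr": [0, 0, 0]},
  {"travel": [0, 0, 0], "dr": [0, 0, 0]},
])

```text
clock: 2.28
position: [0.418, 0.0265, 0.1357]
ee_rot: [0.717, 0.697, -0.002, -0.001]
ft_force: [-0.0, 0.6, 0.5]
grip_width: 1.002
```

```bash
python3 -c "from h import *;st()"
```

```text
t 2.27 pos [0.418  0.0265 0.1357] board [-170.4    1.   135.7] xyaw 88.3 z [-0.003 -0.001 -1.   ] q [-0.76 -0.12  0.56  2.07  0.07  1.18  1.31] F [-0.   0.6  0.5]
```

Emit:
servo_tool([
  {"travel": [0, 0, 35], "dr": [0, 0, 0]},
  {"travel": [0, 0, 35], "dr": [0, 0, 0]},
  {"travel": [0, 0, 30], "dr": [0, 0, 0]},
  {"travel": [0, 0, 15], "dr": [0, 0, 0]},
  {"travel": [0, 0, 8], "dr": [0, 0, 0]},
  {"travel": [0, 0, 0], "dr": [0, 0, 0]},
])

```text
clock: 3.02
position: [0.42, 0.027, 0.0147]
ee_rot: [0.717, 0.697, 0.0, 0.0]
ft_force: [-0.4, -0.2, 0.3]
grip_width: 0.994
```

```bash
python3 -c "from h import *;st();cv2.imwrite('pics/s2.png',cv2.resize(manip.camera('scene')[130:330,200:500],None,fx=2.5,fy=2.5))"
```

```text
t 3.02 pos [0.42   0.027  0.0147] board [-168.6    1.8   14.7] xyaw 88.3 z [ 0.  0. -1.] q [-0.75  0.08  0.6   2.2  -0.06  0.87  1.43] F [-0.4 -0.2  0.3]
```

View pics/s2.png

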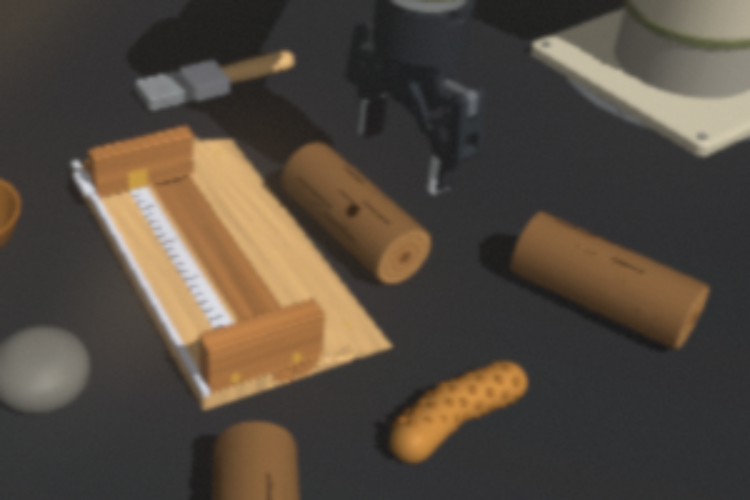

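The view (picture 5) shows both fingertips behind the stub, the near one at crop (435,190), with clear space all round.

```bash
python3 -c "
from h import *
for z in (.002,.0147,.028): print(z,(proj('scene',[.42,.027+.048,z])-[200,130])*2.5)"
```

```text
0.002 [431.44910405 244.89547695]
0.0147 [433.28353699 233.63963419]
0.028 [435.23729394 221.65163477]
```

```bash
python3 -c "
from h import *
f=lambda P:(proj('scene',P)-[200,130])*2.5
print('stub end',f([.4714,.100,.028]),'stub far top',f([.467,-.044,.056]))
for y in (.045,.06,.075,.085):
  for z in (.0147,.028,.05): print(y,z,f([.42,y,z]))
print('other',f([.42,-.02,.028]),f([.42,-.02,.0147]))
im=manip.camera('scene'); cv2.imwrite('pics/s3.png',cv2.resize(im[120:240,300:440],None,fx=5,fy=5,interpolation=cv2.INTER_CUBIC))"
```

```text
stub end [407.99121374 259.69835951] stub far top [308.98767763 143.16607216]
0.045 0.0147 [410.3436758  214.96147277]
0.045 0.028 [412.06244257 203.05697376]
0.045 0.05 [414.97072501 182.91366752]
0.06 0.0147 [421.69734465 224.2058905 ]
0.06 0.028 [423.53140464 212.25925336]
0.06 0.05 [426.63549352 192.03994548]
0.075 0.0147 [433.28353699 233.63963419]
0.075 0.028 [435.23729394 221.65163477]
0.075 0.05 [438.54475104 201.35750668]
0.085 0.0147 [441.14039664 240.03686962]
0.085 0.028 [443.17649705 228.02176368]
0.085 0.05 [446.62390584 207.6784733 ]
other [364.93332822 165.24228011] [363.66773779 176.95685289]
```

View pics/s3.png

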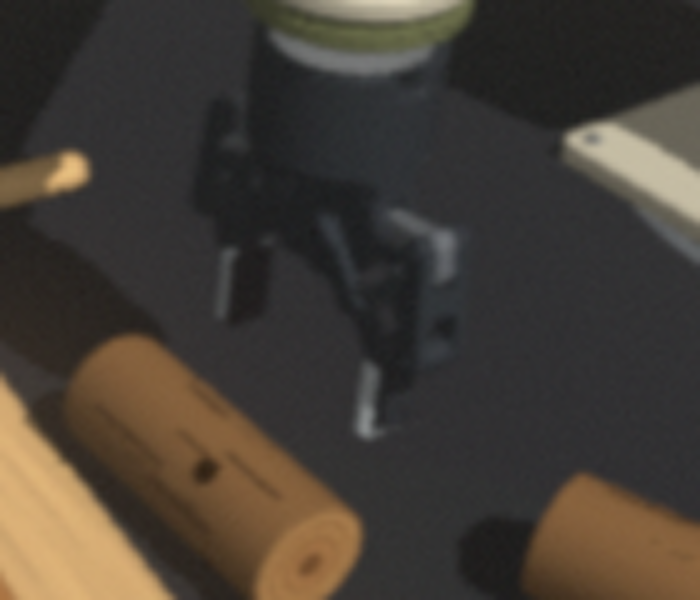

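```bash
python3 -c "
from h import *
im=manip.camera('scene');w=manip.camera('wrist')
c=cv2.resize(im[150:230,320:400],(420,420),interpolation=cv2.INTER_CUBIC)
c=(255*np.clip((c/255.-.1)/.35,0,1)**.7).astype(np.uint8)
cv2.imwrite('pics/s4.png',np.hstack([c,cv2.resize(w,(380,285))[:, :] if 0 else cv2.copyMakeBorder(cv2.resize(w,(380,285)),0,135,0,0,0)]))"
```

```text
(no output)
```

View pics/s4.png

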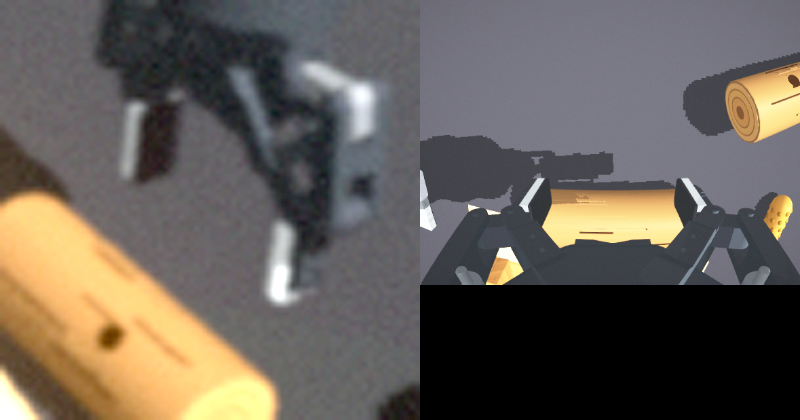

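```bash
python3 -c "
from h import *
def tri(a,b):
  o1,d1=ray('scene',a);o2,d2=ray('wrist',b)
  s=np.linalg.lstsq(np.c_[d1,-d2],o2-o1,rcond=None)[0];p=o1+s[0]*d1;q=o2+s[1]*d2;print((p+q)/2,np.linalg.norm(p-q))
tri((373.3,207.5),(392,264)); tri((345.5,184),(181,264))
for a in ((392,264),(181,264)):
  for z in (.015,.028,.06): print(z,onz('wrist',a,z))
print(ray('wrist',(279,209)))"
```

```text
[0.42057852 0.07493154 0.0569333 ] 0.009686899699920079
[ 0.41699287 -0.02576425  0.05454839] 0.005589225825904139
0.015 [0.43870945 0.09403646 0.015     ]
0.028 [0.43206588 0.08921724 0.028     ]
0.06 [0.41571247 0.07735454 0.06      ]
0.015 [ 0.43456217 -0.03795053  0.015     ]
0.028 [ 0.42822395 -0.03305173  0.028     ]
0.06 [ 0.41262219 -0.02099317  0.06      ]
(array([0.34847853, 0.02858331, 0.1915619 ]), array([ 0.28323739, -0.0219675 , -0.95879821]))
```

The rays put the open fingertips' visible end at z≈0.055, against 0.028 expected. I'll go 11 mm lower, which is safe either way because the open pads sit back from the TCP. Then I'll approach gently and use the contact to tell.

Emit:
servo_tool([
  {"travel": [0, 0, 6], "dr": [0, 0, 0]},
  {"travel": [0, 0, 5], "dr": [0, 0, 0]},
  {"travel": [0, 0, 0], "dr": [0, 0, 0]},
])

```text
clock: 3.6
position: [0.4191, 0.0267, 0.0027]
ee_rot: [0.717, 0.697, -0.001, -0.0]
ft_force: [-1.0, 0.3, 0.7]
grip_width: 1.001
```

Emit:
servo_tool([
  {"travel": [0, 3, 0], "dr": [0, 0, 0]},
  {"travel": [0, 3, 0], "dr": [0, 0, 0]},
  {"travel": [0, 3, 0], "dr": [0, 0, 0]},
  {"travel": [0, 3, 0], "dr": [0, 0, 0]},
  {"travel": [0, 3, 0], "dr": [0, 0, 0]},
])

```text
clock: 4.22
position: [0.4348, 0.0265, 0.0032]
ee_rot: [0.717, 0.697, 0.0, -0.0]
ft_force: [-0.3, 0.0, 0.8]
grip_width: 0.998
```

```bash
cat >> h.py <<'E'
def look(tag,scene=True,view=True):
    a=manip.camera("top"); h=cv2.resize(a[150:300,175:370],None,fx=2.6,fy=2.6)
    s=manip.camera("scene"); s=cv2.resize(s[140:300,220:400],None,fx=1.6,fy=1.6)
    H=max(h.shape[0],s.shape[0]); f=lambda i:cv2.copyMakeBorder(i,0,H-i.shape[0],0,0,0)
    cv2.imwrite(f"pics/{tag}.png",np.hstack([f(h),f(s)]))
E
python3 -c "from h import *;st();look('l1')"
```

```text
t 4.22 pos [0.4348 0.0265 0.0032] board [-153.9    3.5    3.2] xyaw 88.3 z [ 0.  0. -1.] q [-0.73  0.15  0.6   2.17 -0.11  0.85  1.48] F [-0.3  0.   0.8]
```

View pics/l1.png

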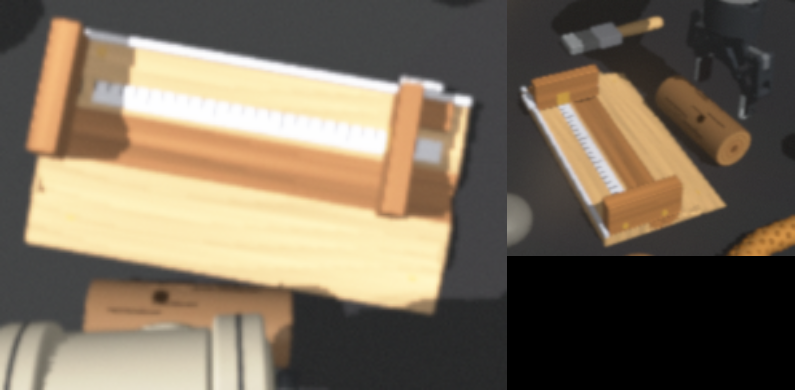

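Picture 8: the stub hasn't moved (front edge at crop row 283) and the fingertips are just behind it. I'll track its front edge numerically from here and keep pushing.

```bash
cat >> h.py <<'E'
def edge():
    """stub's dark hole / axis ends in scene: report stub mask in scene: hue-brown blob centroid"""
    s=manip.camera("scene"); hsv=cv2.cvtColor(s,cv2.COLOR_BGR2HSV)
    m=((hsv[...,0]>8)&(hsv[...,0]<18)&(hsv[...,1]>95)&(hsv[...,2]>35)&(hsv[...,2]<185)).astype(np.uint8)
    m=cv2.morphologyEx(m,cv2.MORPH_OPEN,np.ones((3,3)))
    n,l,st_,c=cv2.connectedComponentsWithStats(m)
    for i in range(1,n):
        if st_[i,4]>250: print("blob",st_[i].tolist(),np.round(c[i],1))
    return m
E
python3 -c "from h import *
edge()
f=lambda P:proj('scene',P)
print(f([.469,.028,.028]))"
```

```text
blob [403, 0, 85, 101, 4068] [450.9  48.9]
blob [532, 0, 28, 110, 1941] [549.9  58.3]
blob [242, 18, 11, 51, 312] [248.4  43.5]
blob [180, 23, 45, 59, 1893] [204.3  51.9]
blob [529, 116, 31, 32, 525] [549.1 132. ]
blob [234, 180, 96, 107, 2939] [285.3 234.5]
blob [312, 187, 61, 57, 1725] [342. 215.]
blob [159, 199, 50, 38, 1397] [183.8 216.5]
blob [404, 215, 80, 54, 2167] [443.4 241.3]
blob [356, 274, 51, 41, 520] [374.9 292.1]
blob [284, 298, 38, 97, 3283] [302.2 347.7]
[342.11420385 214.69922164]
```

Emit:
servo_tool([
  {"travel": [0, 3, 0], "dr": [0, 0, 0]},
  {"travel": [0, 3, 0], "dr": [0, 0, 0]},
  {"travel": [0, 3, 0], "dr": [0, 0, 0]},
])

```text
clock: 4.75
position: [0.4438, 0.0262, 0.0032]
ee_rot: [0.717, 0.697, 0.0, 0.0]
ft_force: [0.2, 0.4, 0.1]
grip_width: 1.001
```

```bash
python3 -c "from h import *
st();edge()"
```

```text
t 4.75 pos [0.4438 0.0262 0.0032] board [-144.9    4.6    3.2] xyaw 88.3 z [ 0.  0. -1.] q [-0.72  0.17  0.6   2.15 -0.13  0.85  1.5 ] F [0.2 0.4 0.1]
blob [401, 0, 87, 101, 4147] [450.3  49.2]
blob [531, 0, 29, 110, 1956] [549.8  58.5]
blob [244, 18, 9, 51, 308] [248.2  43.8]
blob [180, 23, 46, 59, 1876] [204.   51.5]
blob [529, 116, 31, 32, 527] [549.1 132. ]
blob [234, 180, 96, 107, 2931] [285.3 234.4]
blob [312, 188, 61, 56, 1703] [342.  215.1]
blob [159, 199, 50, 38, 1399] [183.8 216.5]
blob [405, 215, 79, 54, 2163] [443.6 241.3]
blob [355, 274, 52, 41, 523] [374.7 292.2]
blob [284, 298, 38, 97, 3281] [302.3 347.8]
```

No contact yet with the pads' front at x≈0.455, so the open tips really do sit high. I'll back off and half-close the jaws, which brings the tips forward, then retry.

Emit:
servo_tool([
  {"travel": [0, -12, 0], "dr": [0, 0, 0]},
  {"travel": [0, -12, -10], "dr": [0, 0, 0]},
  {"travel": [0, 0, 0], "dr": [0, 0, 0]},
  {"travel": [0, 0, 0], "dr": [0, 0, 0]},
  {"travel": [0, 0, 0], "dr": [0, 0, 0]},
  {"travel": [0, 0, 0], "dr": [0, 0, 0]},
], claw=0.5, squeeze=20)

```text
clock: 5.55
position: [0.4196, 0.0268, 0.013]
ee_rot: [0.717, 0.697, -0.0, 0.0]
ft_force: [-0.6, -0.3, 0.3]
grip_width: 0.502
```

```bash
python3 -c "
from h import *
st();im=manip.camera('scene')
f=lambda P:(proj('scene',P)-[320,150])*5.25
for s in(1,-1):
  for z in (0,.013,.026,.04): print(s,z,f([.4195,.0265+s*.024,z]))
c=cv2.resize(im[150:230,320:400],(420,420),interpolation=cv2.INTER_CUBIC)
c=(255*np.clip((c/255.-.1)/.35,0,1)**.7).astype(np.uint8)
cv2.imwrite('pics/s5.png',c)"
```

```text
t 5.55 pos [0.4196 0.0268 0.013 ] board [-168.9    1.5   13. ] xyaw 88.3 z [-0. -0. -1.] q [-0.75  0.09  0.6   2.2  -0.06  0.87  1.44] F [-0.6 -0.3  0.3]
1 0 [237.3093368  380.25693545]
1 0.013 [240.86212405 356.25007963]
1 0.026 [244.47421577 331.84249226]
1 0.04 [248.4322021  305.09762949]
-1 0 [164.36964423 319.96172296]
-1 0.013 [167.22674032 296.21997397]
-1 0.026 [170.13002892 272.09437674]
-1 0.04 [173.30960273 245.67291906]
```

View pics/s5.png

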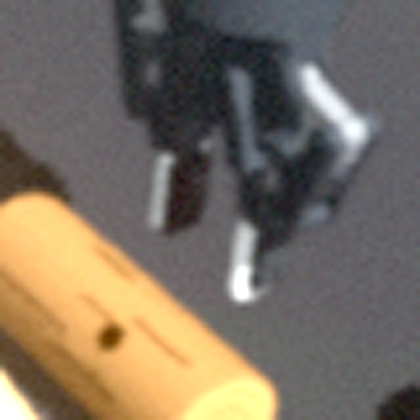

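The tips are at (243,300) and (160,228), about 30 mm above the reported TCP height. I'll descend slowly and watch the force.

Emit:
servo_tool([
  {"travel": [0, 0, 4], "dr": [0, 0, 0]},
  {"travel": [0, 0, 4], "dr": [0, 0, 0]},
  {"travel": [0, 0, 3], "dr": [0, 0, 0]},
  {"travel": [0, 0, 0], "dr": [0, 0, 0]},
])

```text
clock: 6.1
position: [0.4193, 0.0268, 0.0019]
ee_rot: [0.717, 0.697, -0.0, -0.0]
ft_force: [-0.7, 0.2, 1.7]
grip_width: 0.499
```

Emit:
servo_tool([
  {"travel": [0, 0, 1], "dr": [0, 0, 0]},
  {"travel": [0, 0, 1], "dr": [0, 0, 0]},
  {"travel": [0, 0, 1], "dr": [0, 0, 0]},
  {"travel": [0, 0, 0], "dr": [0, 0, 0]},
])

```text
clock: 6.6
position: [0.4195, 0.0269, -0.0009]
ee_rot: [0.717, 0.697, 0.0, -0.0]
ft_force: [-0.2, -0.6, 0.9]
grip_width: 0.498
```

Emit:
servo_tool([
  {"travel": [0, 0, 1], "dr": [0, 0, 0]},
  {"travel": [0, 0, 1], "dr": [0, 0, 0]},
  {"travel": [0, 0, 1], "dr": [0, 0, 0]},
  {"travel": [0, 0, 0], "dr": [0, 0, 0]},
])

```text
clock: 7.1
position: [0.4195, 0.0269, -0.0039]
ee_rot: [0.717, 0.697, -0.0, -0.0]
ft_force: [1.5, 1.0, 0.2]
grip_width: 0.498
```

Emit:
servo_tool([
  {"travel": [0, 0, 1], "dr": [0, 0, 0]},
  {"travel": [0, 0, 1], "dr": [0, 0, 0]},
  {"travel": [0, 0, 1], "dr": [0, 0, 0]},
  {"travel": [0, 0, 0], "dr": [0, 0, 0]},
])

```text
clock: 7.6
position: [0.4194, 0.0269, -0.0069]
ee_rot: [0.717, 0.697, -0.0, -0.0]
ft_force: [-0.3, 0.1, 0.3]
grip_width: 0.503
```

No contact even at a reported −7 mm, which confirms the tips are well above the reported TCP. I'll go 6 mm lower, then approach.

Emit:
servo_tool([
  {"travel": [0, 0, 1.5], "dr": [0, 0, 0]},
  {"travel": [0, 0, 1.5], "dr": [0, 0, 0]},
  {"travel": [0, 0, 1.5], "dr": [0, 0, 0]},
  {"travel": [0, 0, 1.5], "dr": [0, 0, 0]},
  {"travel": [0, 0, 0], "dr": [0, 0, 0]},
])

```text
clock: 8.22
position: [0.4194, 0.0269, -0.0129]
ee_rot: [0.717, 0.697, -0.0, -0.0]
ft_force: [0.1, -0.3, -0.7]
grip_width: 0.497
```

Emit:
servo_tool([
  {"travel": [0, 4, 0], "dr": [0, 0, 0]},
  {"travel": [0, 4, 0], "dr": [0, 0, 0]},
  {"travel": [0, 4, 0], "dr": [0, 0, 0]},
  {"travel": [0, 4, 0], "dr": [0, 0, 0]},
])

```text
clock: 8.72
position: [0.4359, 0.0264, -0.0128]
ee_rot: [0.717, 0.697, -0.0, 0.0]
ft_force: [0.7, 0.5, 1.0]
grip_width: 0.499
```

```bash
sed -i 's/if st_\[i,4\]>250:/if st_[i,4]>250 and 225<c[i][0]<400 and 160<c[i][1]<270:/' h.py; python3 -c "from h import *
st();edge()"
```

```text
t 8.72 pos [ 0.4359  0.0264 -0.0128] board [-152.8    3.6  -12.8] xyaw 88.3 z [ 0. -0. -1.] q [-0.72  0.19  0.59  2.18 -0.14  0.81  1.51] F [0.7 0.5 1. ]
blob [234, 180, 96, 107, 2943] [285.3 234.6]
blob [311, 188, 60, 57, 1728] [340.3 215.7]
```

The stub has started rolling, with its centroid at 340.3 against 342.0. Now I'll roll it while turning it parallel to the trough.

Emit:
servo_tool([
  {"travel": [0, 3, 0], "dr": [0, 0, 1]},
  {"travel": [0, 3, 0], "dr": [0, 0, 1]},
  {"travel": [0, 3, 0], "dr": [0, 0, 1]},
  {"travel": [0, 3, 0], "dr": [0, 0, 1]},
  {"travel": [0, 3, 0], "dr": [0, 0, 1]},
  {"travel": [0, 3, 0], "dr": [0, 0, 1]},
  {"travel": [0, 3, 0], "dr": [0, 0, 1]},
  {"travel": [0, 2, 0], "dr": [0, 0, 0]},
])

```text
clock: 9.78
position: [0.4585, 0.0244, -0.0129]
ee_rot: [0.759, 0.652, -0.0, -0.0]
ft_force: [-2.1, 0.2, 0.9]
grip_width: 0.5
```

```bash
cat >> h.py <<'E'
def axis():
    m=edge(); n,l,s,c=cv2.connectedComponentsWithStats(m)
    O,ex,ey=b["O"],b["ex"],b["ey"]
    cand=[i for i in range(1,n) if s[i,4]>900 and 295<c[i][0]<400 and 180<c[i][1]<270]
    for i in cand:
        cn=max(cv2.findContours((l==i).astype(np.uint8),0,2)[0],key=cv2.contourArea);hp=cv2.convexHull(cn)
        (w,h)=cv2.minAreaRect(hp)[1]; bp=cv2.boxPoints(cv2.minAreaRect(hp))
        vx,vy,_,_=cv2.fitLine(hp,cv2.DIST_L2,0,.01,.01).ravel(); M=cv2.moments(hp); cx=np.array([M["m10"],M["m01"]])/M["m00"]
        for z in (.028,.035,.042):
            P=onz("scene",cx,z)-O; print(z,"centre board",np.round([P@ex*1e3,P@ey*1e3],1))
        e=np.array([vx,vy]); A=onz("scene",cx+20*e,.03);B=onz("scene",cx-20*e,.03); d=A-B; d*=np.sign(d[1])
        print("yaw",np.degrees(np.arctan2(d[1],d[0])))
E
python3 -c "from h import *
st();axis()"
```

```text
t 9.78 pos [ 0.4585  0.0244 -0.0129] board [-130.1    5.1  -12.9] xyaw 81.3 z [-0.  0. -1.] q [-0.71  0.24  0.61  2.13 -0.19  0.83  1.43] F [-2.1  0.2  0.9]
blob [234, 180, 82, 81, 1912] [274.1 215. ]
blob [282, 186, 79, 64, 2124] [326.4 218.4]
0.028 centre board [-81.5   0.5]
0.035 centre board [-77.1   7.9]
0.042 centre board [-72.8  15.4]
yaw 89.06619373035564
```

```bash
python3 -c "from h import *
s=manip.camera('scene');cv2.imwrite('pics/l2.png',cv2.resize(s[140:300,220:400],None,fx=4,fy=3.75*4/3.75,interpolation=cv2.INTER_CUBIC)[:600])"
```

```text
(no output)
```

View pics/l2.png

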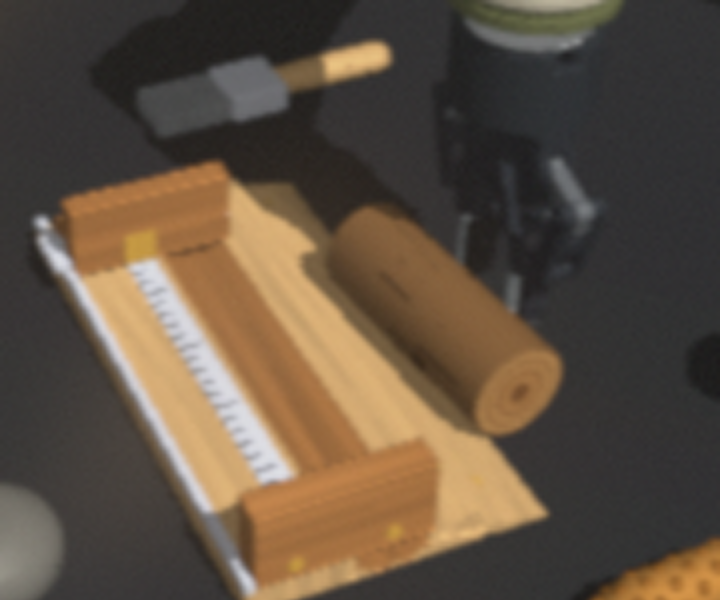

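The picture (10th) shows the stub now at the bevel's foot, its near end at (520,392). It has rolled, since the knot has gone round. I'll check the yaw.

```bash
python3 -c "from h import *
O,ex,ey=b['O'],b['ex'],b['ey']
g=lambda u,v:(220+u/4-.375,140+v/4-.375)
def B(u,v,z):
  P=onz('scene',g(u,v),z)-O;return np.round([P@ex*1e3,P@ey*1e3],1)
print('near end',B(520,392,.028))
# silhouette lines bisected: tangent lines at both ends -> axis rays
for (p,q) in (((332,265),(400,208)),((400,338),(470,272)),((478,424),(556,352))):
  o,d1=ray('scene',g(*p));_,d2=ray('scene',g(*q));d=d1+d2;P=o+d*(.028-o[2])/d[2]-O
  print(np.round([P@ex*1e3,P@ey*1e3],1))"
```

```text
near end [-97.8  80.6]
[-84.7 -67.3]
[-91.4   2. ]
[-97.9  77.4]
```

The stub is still about 5° off, its +y end lagging. I'll move the fingers towards that end, spread them a little, and push on.

Emit:
servo_tool([
  {"travel": [0, -3, 0], "dr": [0, 0, 0]},
  {"travel": [8, -1, 0], "dr": [0, 0, 0]},
  {"travel": [7, 0, 0], "dr": [0, 0, 1]},
  {"travel": [0, 4, 0], "dr": [0, 0, 1]},
  {"travel": [0, 2, 0], "dr": [0, 0, 0]},
  {"travel": [0, 2, 0], "dr": [0, 0, 0]},
  {"travel": [0, 2, 0], "dr": [0, 0, 0]},
  {"travel": [0, 2, 0], "dr": [0, 0, 0]},
  {"travel": [0, 2, 0], "dr": [0, 0, 0]},
  {"travel": [0, 2, 0], "dr": [0, 0, 0]},
], claw=0.3)

```text
clock: 11.12
position: [0.4725, 0.037, -0.0128]
ee_rot: [0.77, 0.638, -0.0, -0.0]
ft_force: [-0.3, 0.3, 0.7]
grip_width: 0.698
```

```bash
python3 -c "from h import *
st()
s=manip.camera('scene');c=cv2.resize(s[140:300,220:400],None,fx=4,fy=4,interpolation=cv2.INTER_CUBIC)
cv2.imwrite('pics/l3.png',c[140:460,220:620])"
```

```text
t 11.12 pos [ 0.4725  0.037  -0.0128] board [-118.2   19.7  -12.8] xyaw 79.3 z [-0.  0. -1.] q [-0.72  0.28  0.6   2.09 -0.21  0.83  1.39] F [-0.3  0.3  0.7]
```

View pics/l3.png

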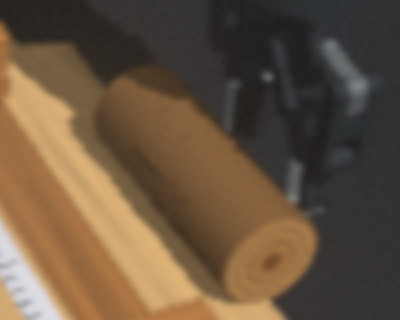

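Picture 11: the stub is on the bevel foot, and its near end has moved to (270,262) in this crop.

```bash
cat >> h.py <<'E'
def stubaxis(pairs,z=.028,off=(0,0)):
    O,ex,ey=b['O'],b['ex'],b['ey']
    for p,q in pairs:
        r=[ray('scene',(220+(u+off[0])/4-.375,140+(v+off[1])/4-.375)) for u,v in (p,q)]
        d=r[0][1]+r[1][1];o=r[0][0];P=o+d*(z-o[2])/d[2]-O
        print(np.round([P@ex*1e3,P@ey*1e3],1))
E
python3 -c "from h import *
stubaxis([((270,262),(270,262)),((100,125),(160,68)),((223,292),(315,225)),((160,212),(240,148))],.029,(220,140))"
```

```text
[-79.7  82. ]
[-75.9 -69.7]
[-80.4  79.5]
[-77.5  11. ]
```

Nearly parallel now: about 1.5° off, centre at x≈−78. Rolling it up the bevel, with the tips rising a little.

Emit:
servo_tool([
  {"travel": [0, 4, -0.6], "dr": [0, 0, -0.2]},
  {"travel": [0, 4, -0.6], "dr": [0, 0, -0.2]},
  {"travel": [0, 4, -0.6], "dr": [0, 0, -0.2]},
  {"travel": [0, 4, -0.6], "dr": [0, 0, -0.2]},
  {"travel": [0, 4, -0.6], "dr": [0, 0, -0.2]},
  {"travel": [0, 4, -0.6], "dr": [0, 0, -0.2]},
  {"travel": [0, 4, -0.6], "dr": [0, 0, -0.2]},
  {"travel": [0, 4, -0.6], "dr": [0, 0, -0.2]},
])

```text
clock: 12.18
position: [0.5043, 0.0314, -0.008]
ee_rot: [0.761, 0.649, 0.0, -0.0]
ft_force: [-1.9, -0.2, 1.9]
grip_width: 0.698
```

```bash
python3 -c "from h import *
st();edge()"
```

```text
t 12.18 pos [ 0.5043  0.0314 -0.008 ] board [-85.9  19.   -8. ] xyaw 80.9 z [ 0.  0. -1.] q [-0.67  0.33  0.59  2.01 -0.24  0.87  1.47] F [-1.9 -0.2  1.9]
blob [234, 180, 106, 107, 5176] [294.8 228.3]
```

Emit:
servo_tool([
  {"travel": [0, 3.5, -0.6], "dr": [0, 0, 0]},
  {"travel": [0, 3.5, -0.6], "dr": [0, 0, 0]},
  {"travel": [0, 3.5, -0.6], "dr": [0, 0, 0]},
  {"travel": [0, 3.5, -0.6], "dr": [0, 0, 0]},
  {"travel": [0, 3, -0.6], "dr": [0, 0, 0]},
  {"travel": [0, 3, -0.6], "dr": [0, 0, 0]},
  {"travel": [0, 3, -0.6], "dr": [0, 0, 0]},
  {"travel": [0, 3, -0.6], "dr": [0, 0, 0]},
  {"travel": [0, 3, -0.6], "dr": [0, 0, 0]},
  {"travel": [0, 3, -0.6], "dr": [0, 0, 0]},
  {"travel": [0, 3, 0], "dr": [0, 0, 0]},
])

```text
clock: 13.6
position: [0.5389, 0.0259, -0.0019]
ee_rot: [0.761, 0.649, 0.0, 0.0]
ft_force: [0.2, -1.2, -0.2]
grip_width: 0.7
```

```bash
python3 -c "from h import *
st()
s=manip.camera('scene');c=cv2.resize(s[140:300,220:400],None,fx=4,fy=4,interpolation=cv2.INTER_CUBIC)
cv2.imwrite('pics/l4.png',c[:600])"
```

```text
t 13.6 pos [ 0.5389  0.0259 -0.0019] board [-50.9  18.9  -1.9] xyaw 80.9 z [ 0.  0. -1.] q [-0.63  0.4   0.58  1.92 -0.27  0.91  1.5 ] F [ 0.2 -1.2 -0.2]
```

View pics/l4.png

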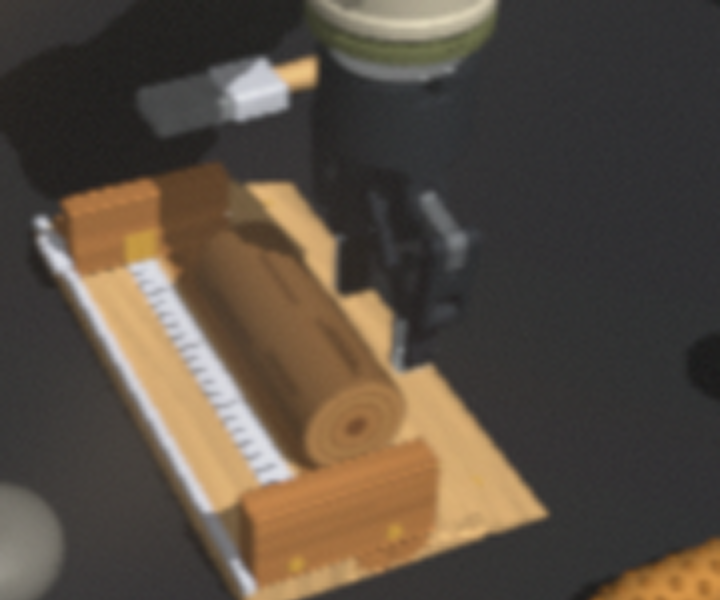

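Picture 12: the stub has dropped into the trough between footboard and headboard, near end at (356,426), and the fingers are clear of it. I'll check the seat numerically.

```bash
python3 -c "from h import *
stubaxis([((356,426),(356,426)),((205,240),(265,215))],.035)
O,ex,ey=b['O'],b['ex'],b['ey']
print(O+.0*ex, 'foot_back approx',O-.124*ey)"
```

```text
[-7.6 76.4]
[-17.2 -95.8]
[ 5.86303888e-01 -5.70269302e-04  0.00000000e+00] foot_back approx [ 0.56732652 -0.12310949  0.        ]
```

The stub rests in the trough, and the scene ray is within its few-millimetre error. Next I'll lift, shut the jaws, and go behind the footboard.

Emit:
servo_tool([
  {"travel": [0, -6, 0], "dr": [0, 0, 0]},
  {"travel": [0, 0, -45], "dr": [0, 0, 0]},
  {"travel": [0, 0, -47], "dr": [0, 0, 0]},
  {"travel": [-45, 17, 0], "dr": [0, 0, 0]},
  {"travel": [-45, 17, 0], "dr": [0, 0, 0]},
  {"travel": [-45, 17, 0], "dr": [0, 0, 0]},
  {"travel": [-45, 18, 0], "dr": [0, 0, 0]},
  {"travel": [0, 0, 0], "dr": [0, 0, 0]},
  {"travel": [0, 0, 0], "dr": [0, 0, 0]},
], claw=1)

```text
clock: 14.78
position: [0.572, -0.1611, 0.0896]
ee_rot: [0.761, 0.649, -0.0, -0.001]
ft_force: [0.7, 1.4, -0.5]
grip_width: 0.001
```

```bash
python3 -c "from h import *
st()
t=manip.camera('top');s=manip.camera('scene')
c=cv2.resize(t[150:300,175:370],None,fx=2.3,fy=2.3,interpolation=cv2.INTER_CUBIC);d=cv2.resize(s[150:300,230:370],None,fx=2.3,fy=2.3,interpolation=cv2.INTER_CUBIC)
cv2.imwrite('pics/l5.png',np.hstack([c,d]))"
```

```text
t 14.78 pos [ 0.572  -0.1611  0.0896] board [  10.4 -160.8   89.6] xyaw 80.9 z [-0.001  0.001 -1.   ] q [-0.36  0.41  0.7   1.71 -0.29  1.13  1.84] F [ 0.7  1.4 -0.5]
```

View pics/l5.png

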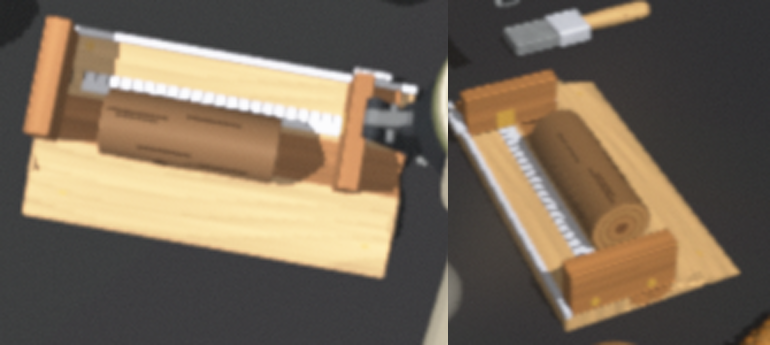

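Picture 13: the stub lies parallel in the trough, top-view crop (107,92)–(272,180), and the gripper is behind the footboard.

```bash
python3 -c "from h import *
O,ex,ey=b['O'],b['ex'],b['ey']
g=lambda u,v:(175+u/2.3-.28,150+v/2.3-.28)
for p,q in(((107,92),(100,152)),((282,122),(273,181))):
  r=[ray('top',g(*x)) for x in(p,q)];d=r[0][1]+r[1][1];o=r[0][0];P=o+d*(.035-o[2])/d[2]-O
  print(np.round([P@ex*1e3,P@ey*1e3],1))"
```

```text
[-0.2 83.6]
[  0.7 -58.7]
```

Emit:
servo_tool([
  {"travel": [0, 0, 30], "dr": [0, 0, 0]},
  {"travel": [0, 0, 25], "dr": [0, 0, 0]},
  {"travel": [0, 0, 12], "dr": [0, 0, 0]},
  {"travel": [0, 0, 6], "dr": [0, 0, 0]},
  {"travel": [0, 0, 4], "dr": [0, 0, 0]},
  {"travel": [0, 0, 0], "dr": [0, 0, 0]},
])

```text
clock: 15.62
position: [0.5727, -0.1618, 0.0133]
ee_rot: [0.761, 0.649, 0.0, 0.0]
ft_force: [0.0, -0.4, 0.6]
grip_width: -0.0
```

The seat reads x≈0 at both ends, parallel, with the centre at y≈12. Now pushing the footboard.

Emit:
servo_tool([
  {"travel": [0, 0, 5], "dr": [0, 0, 0]},
  {"travel": [5, 0, 0], "dr": [0, 0, 0]},
  {"travel": [5, 0, 0], "dr": [0, 0, 0]},
  {"travel": [5, 0, 0], "dr": [0, 0, 0]},
  {"travel": [5, 0, 0], "dr": [0, 0, 0]},
  {"travel": [5, 0, 0], "dr": [0, 0, 0]},
  {"travel": [5, 0, 0], "dr": [0, 0, 0]},
  {"travel": [5, 0, 0], "dr": [0, 0, 0]},
  {"travel": [5, 0, 0], "dr": [0, 0, 0]},
])

```text
clock: 16.75
position: [0.5787, -0.1221, 0.008]
ee_rot: [0.761, 0.649, -0.0, 0.0]
ft_force: [-0.8, -1.6, 1.0]
grip_width: -0.005
```

```bash
python3 -c "from h import *
st()
t=manip.camera('top');s=manip.camera('scene')
c=cv2.resize(t[150:300,175:370],None,fx=2.3,fy=2.3,interpolation=cv2.INTER_CUBIC);d=cv2.resize(s[150:300,230:370],None,fx=2.3,fy=2.3,interpolation=cv2.INTER_CUBIC)
cv2.imwrite('pics/l6.png',np.hstack([c,d]))"
```

```text
t 16.75 pos [ 0.5787 -0.1221  0.008 ] board [  11.1 -121.3    8. ] xyaw 80.9 z [-0. -0. -1.] q [-0.38  0.5   0.64  1.78 -0.36  0.98  1.82] F [-0.8 -1.6  1. ]
```

Emit:
servo_tool([
  {"travel": [4, 0, 0], "dr": [0, 0, 0]},
  {"travel": [4, 0, 0], "dr": [0, 0, 0]},
  {"travel": [4, 0, 0], "dr": [0, 0, 0]},
  {"travel": [4, 0, 0], "dr": [0, 0, 0]},
  {"travel": [4, 0, 0], "dr": [0, 0, 0]},
  {"travel": [4, 0, 0], "dr": [0, 0, 0]},
  {"travel": [4, 0, 0], "dr": [0, 0, 0]},
  {"travel": [4, 0, 0], "dr": [0, 0, 0]},
  {"travel": [4, 0, 0], "dr": [0, 0, 0]},
  {"travel": [4, 0, 0], "dr": [0, 0, 0]},
  {"travel": [4, 0, 0], "dr": [0, 0, 0]},
  {"travel": [4, 0, 0], "dr": [0, 0, 0]},
])

```text
clock: 18.35
position: [0.5862, -0.0747, 0.0079]
ee_rot: [0.761, 0.649, -0.0, -0.0]
ft_force: [-2.0, -3.4, 0.0]
grip_width: 0.002
```

Emit:
servo_tool([
  {"travel": [3, 0, 0], "dr": [0, 0, 0]},
  {"travel": [3, 0, 0], "dr": [0, 0, 0]},
  {"travel": [3, 0, 0], "dr": [0, 0, 0]},
  {"travel": [3, 0, 0], "dr": [0, 0, 0]},
])

```text
clock: 18.85
position: [0.5881, -0.0628, 0.0079]
ee_rot: [0.761, 0.649, -0.0, -0.0]
ft_force: [-3.0, -3.1, 1.8]
grip_width: 0.002
```

Emit:
servo_tool([
  {"travel": [1, 0, 0], "dr": [0, 0, 0]},
  {"travel": [1, 0, 0], "dr": [0, 0, 0]},
  {"travel": [1, 0, 0], "dr": [0, 0, 0]},
])

```text
clock: 19.23
position: [0.5885, -0.06, 0.0079]
ee_rot: [0.761, 0.649, -0.0, -0.0]
ft_force: [-1.6, -2.5, 0.9]
grip_width: 0.003
```

Emit:
servo_tool([
  {"travel": [1, 0, 0], "dr": [0, 0, 0]},
  {"travel": [1, 0, 0], "dr": [0, 0, 0]},
  {"travel": [1, 0, 0], "dr": [0, 0, 0]},
])

```text
clock: 19.6
position: [0.5891, -0.057, 0.008]
ee_rot: [0.761, 0.649, 0.0, -0.0]
ft_force: [-1.9, -2.4, 0.2]
grip_width: 0.005
```

Emit:
servo_tool([
  {"travel": [0.7, 0, 0], "dr": [0, 0, 0]},
  {"travel": [0.7, 0, 0], "dr": [0, 0, 0]},
])

```text
clock: 19.85
position: [0.5893, -0.0557, 0.0079]
ee_rot: [0.761, 0.649, 0.0, -0.0]
ft_force: [-2.2, -3.5, 0.7]
grip_width: -0.005
```

Emit:
servo_tool([
  {"travel": [0.7, 0, 0], "dr": [0, 0, 0]},
  {"travel": [0.7, 0, 0], "dr": [0, 0, 0]},
])

```text
clock: 20.1
position: [0.5895, -0.0543, 0.008]
ee_rot: [0.761, 0.649, 0.0, -0.0]
ft_force: [-2.8, -2.3, -0.0]
grip_width: 0.002
```

Emit:
servo_tool([
  {"travel": [0.7, 0, 0], "dr": [0, 0, 0]},
  {"travel": [0.7, 0, 0], "dr": [0, 0, 0]},
])

```text
clock: 20.35
position: [0.5898, -0.0529, 0.008]
ee_rot: [0.761, 0.649, 0.0, -0.0]
ft_force: [-2.2, -2.6, 0.4]
grip_width: 0.0
```

Emit:
servo_tool([
  {"travel": [0.7, 0, 0], "dr": [0, 0, 0]},
  {"travel": [0.7, 0, 0], "dr": [0, 0, 0]},
])

```text
clock: 20.6
position: [0.5899, -0.0521, 0.008]
ee_rot: [0.761, 0.649, -0.0, 0.0]
ft_force: [-3.1, -5.6, -0.3]
grip_width: 0.002
```

```bash
python3 -c "from h import *
st()
t=manip.camera('top');s=manip.camera('scene')
c=cv2.resize(t[150:300,175:370],None,fx=2.3,fy=2.3,interpolation=cv2.INTER_CUBIC);d=cv2.resize(s[150:300,230:370],None,fx=2.3,fy=2.3,interpolation=cv2.INTER_CUBIC)
cv2.imwrite('pics/l7.png',np.hstack([c,d]))"
```

```text
t 20.6 pos [ 0.5899 -0.0521  0.008 ] board [ 11.4 -50.3   8. ] xyaw 80.9 z [-0.    -0.001 -1.   ] q [-0.49  0.5   0.63  1.77 -0.35  0.98  1.69] F [-3.1 -5.6 -0.3]
```

View pics/l7.png

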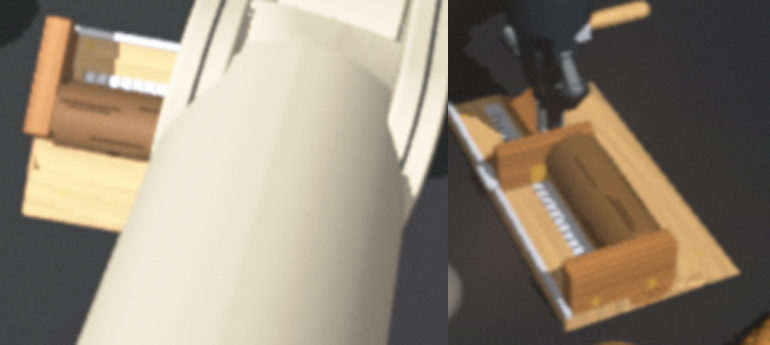

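Picture 14: the stub's ends meet the headboard and footboard, and the force is starting to rise at the expected position (TCP y≈−50). I'll firm it up slightly.

Emit:
servo_tool([
  {"travel": [0.7, 0, 0], "dr": [0, 0, 0]},
  {"travel": [0, 0, 0], "dr": [0, 0, 0]},
])

```text
clock: 20.95
position: [0.5898, -0.0521, 0.008]
ee_rot: [0.761, 0.649, -0.0, 0.0]
ft_force: [-3.9, -5.8, 0.8]
grip_width: -0.002
```

Emit:
servo_tool([
  {"travel": [0.7, 0, 0], "dr": [0, 0, 0]},
  {"travel": [0, 0, 0], "dr": [0, 0, 0]},
])

```text
clock: 21.2
position: [0.5898, -0.0521, 0.008]
ee_rot: [0.761, 0.648, -0.001, 0.001]
ft_force: [-4.1, -7.2, 1.2]
grip_width: 0.002
```

Position is now stopped with the force rising, so the stub is snug. One firmer nudge, then I'll back away and lift.

Emit:
servo_tool([
  {"travel": [1, 0, 0], "dr": [0, 0, 0]},
  {"travel": [1, 0, 0], "dr": [0, 0, 0]},
  {"travel": [0, 0, 0], "dr": [0, 0, 0]},
])

```text
clock: 21.58
position: [0.5899, -0.0521, 0.008]
ee_rot: [0.762, 0.648, -0.001, 0.001]
ft_force: [-4.1, -11.7, -0.2]
grip_width: 0.001
```

Emit:
servo_tool([
  {"travel": [-4, 0, 0], "dr": [0, 0, 0]},
  {"travel": [-8, 0, 0], "dr": [0, 0, 0]},
  {"travel": [-10, 0, 0], "dr": [0, 0, 0]},
  {"travel": [0, 0, -40], "dr": [0, 0, 0]},
  {"travel": [0, 0, -50], "dr": [0, 0, 0]},
  {"travel": [-55, 0, -20], "dr": [0, 0, 0]},
  {"travel": [-55, 0, 0], "dr": [0, 0, 0]},
  {"travel": [-55, 0, 0], "dr": [0, 0, 0]},
  {"travel": [0, 0, 0], "dr": [0, 0, 0]},
])

```text
clock: 22.7
position: [0.559, -0.2389, 0.1186]
ee_rot: [0.763, 0.646, -0.001, 0.001]
ft_force: [0.5, 0.7, 0.2]
grip_width: -0.0
```

```bash
python3 -c "from h import *
st()
t=manip.camera('top');s=manip.camera('scene')
c=cv2.resize(t[150:300,175:370],None,fx=2.3,fy=2.3,interpolation=cv2.INTER_CUBIC);d=cv2.resize(s[150:300,230:370],None,fx=2.3,fy=2.3,interpolation=cv2.INTER_CUBIC)
cv2.imwrite('pics/l8.png',np.hstack([c,d]))
a=cv2.imread('pics/top.png')
for n,(y0,y1,x0,x1) in dict(cob=(195,280,115,165),brush=(240,350,370,410),gourd=(85,160,300,375),stone=(85,145,215,275),log1=(90,185,80,180),log2=(300,375,90,200)).items(): print(n,np.mean(cv2.absdiff(a,t)[y0:y1,x0:x1]>40).round(3))"
```

```text
t 22.7 pos [ 0.559  -0.2389  0.1186] board [   9.5 -239.8  118.6] xyaw 80.5 z [ 0.    -0.002 -1.   ] q [-0.25  0.42  0.75  1.64 -0.3   1.2   1.96] F [0.5 0.7 0.2]
cob 0.0
brush 0.0
gourd 0.0
stone 0.0
log1 0.0
log2 0.0
```

View pics/l8.png

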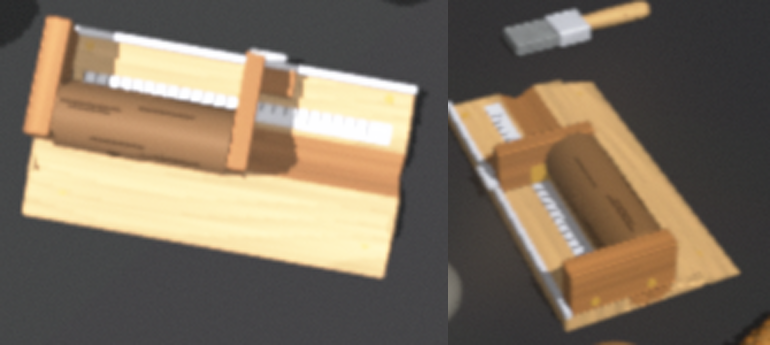

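Picture 15: the stub lies in the trough with the headboard at (50,130) and the footboard at (240,165) touching its ends. There is no visible gap, and none of the bystanders has moved.

```bash
python3 -c "from h import *
manip.hand_in()"
```

```text
the job is handed in; nothing more can be done
```

The stub is measured: it lies in the trough, snug between footboard and headboard, and the job was handed in at about 23 s on the robot's clock. I rolled the stub that was farthest to the right up the bevel with two fingertips, without gripping or lifting it. Then I pushed the footboard until it stopped.

**Last checks**
- **Seat:** before the footboard push, the top view put both stub ends within 1 mm of the trough's axis, and parallel to it.
- **Fit:** the footboard stopped at its expected place. Force rose from about 3 N to 12 N with no further movement. The final pictures show no gap at either end, but I did not measure the gap as a number.
- **Other finds and brush:** comparing top views before and after, none of them had moved. The gripper was clear of everything at hand-in.

**What disagreed or went over**
- **Fingertip height:** the fingertips sat about 25–40 mm higher than the reported TCP implied. My first approach passed over the stub without touching it, so I corrected for this with the cameras and the contact force.
- **Seat reading from the scene camera:** one single-view reading placed the stub about 8 mm off the axis, or more at its far end. I put this down to poor ray accuracy and trusted the top view.
- **Picture budget:** I viewed 15 pictures against the budget of 10.

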